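# Block the model engine in its crate

### The job

The model aircraft engine still has a gap at each end of its shipping crate. Fill both gaps with the wooden T-shaped packing blocks that suit them, the red one in the wider gap and the yellow one in the narrower gap, each standing upright with its foot down flat on the crate floor, so that the engine can no longer slide. Leave the engine in the crate, upright and about where it is; the large blue block fits neither gap and is not needed.

Things in the scene. Friction and masses are not known exactly. Their poses are not given: they have to be found in the camera images.
- crate: Open shipping crate of pale wood, fixed to the table: outside 128 (x) x 218 (y) x 43 mm (z), walls 9 mm, floor 8 mm thick, so inside it is 110 (x) x 200 (y) mm and 35 mm deep. Origin at the centre of its underside, on the table; z up, y along its length. The wider gap (54 to 58 mm) lies at its +y end and the narrower gap (34 to 38 mm) at its -y end, each between the end wall and the engine's cradle; both gaps run the full 110 mm across.
- engine: Model aircraft twin engine (grey crankcase with finned cylinders, brass hub) on a brown wooden cradle, 0.9 kg, standing loose on the crate floor, its axes parallel to the crate's within a degree. Cradle 104 (x) x 108 (y) mm, its end boards (at y = -54 and +54 mm) 35 mm high, level with the crate rim; the engine's hub is 70 mm high. Origin at the centre of the cradle's underside, z up.
- thick_block: Red painted wooden packing block shaped like an upside-down T, about 100 g, loose, upright on the table. Foot 70 (x) x 46 (y) x 35 mm high; on its middle a stem to hold it by, 24 (x) x 46 (y) mm, rising from 35 to 80 mm above the underside. Goes into the wider gap with its y (46 mm) along the crate's y. Origin at the centre of its underside, z up; either way round will do. A larger blue block of the same shape, 66 mm in y, also stands on the table and fits neither gap.
- thin_block: Yellow painted wooden packing block shaped like an upside-down T, about 60 g, loose, upright on the table. Foot 70 (x) x 26 (y) x 35 mm high; on its middle a stem to hold it by, 24 (x) x 26 (y) mm, rising from 35 to 80 mm above the underside. Goes into the narrower gap with its y (26 mm) along the crate's y. Origin at the centre of its underside, z up; either way round will do.
Things that resemble listed ones, but are neither listed nor needed, are in the scene too. Several things have the shape of the thick_block; the one meant has the colours described above.

How it is judged:
By the outcome, as a careful person would: the job done as asked, in the order asked, and still so for the second after the job is handed in, with the robot touching nothing.
It also fails if it takes over 56 s, if anything falls off the work surface, if the arm or the gripper's body presses on something with over 40 N, if the wrist force passes 120 N, or if a joint passes its speed limit or range.

### The arm

A 6-joint arm with a two-finger parallel gripper is mounted at the origin on the work surface. World frame = base frame: x ahead of the robot, y to its left, z up, the work surface at z = 0. Lengths are in m, angles in degrees, forces in N, time in s.
With the tool pointing down it reaches from about 0.325 to 0.925 m from the base axis. Payload 3.1 kg.
Tool frame: the origin (TCP) lies at the very end of the fingers, on their centre line; the grasp point (between the pads) lies 19 mm behind it (env.tcp_to_grasp is the distance from the TCP to the grasp point, in m); z points along the fingers, y is the direction in which the jaws open and shut (so a half turn about z gives the same grasp; the last joint's range is limited). The gripper opens to 85 mm and grips with 20 to 120 N. Pads are 22 mm wide; open, the fingers measure 114 mm over their backs; the gripper's body (76 mm by 85 mm) begins 54 mm behind the grasp point. The pads swing forward as they close: fully open they stand 13 mm farther back than shut.
Start: joints at [60.092, 12.427, 92.441, -0, 75.132, -6.429], TCP at [0.249, 0.573, 0.231] pointing down, gripper open.
Joint ranges: [-157.48, 157.48], [-44.54, 120.13], [17.64, 146.25], [-64.5, 244.5], [7.68, 150.69], [-147.95, 147.95]. Speed limits (degrees/s): [159.86, 159.86, 180, 180, 180, 180].

### API

Orientations are given as [roll, pitch, yaw] about the fixed x, y, z axes, in that order (R = Rz(yaw) Ry(pitch) Rx(roll)).
In Python, from bench import monitor, optics, sign_off, env gives the robot as it stands.
- The arm moves only by the tool move_arm, never from a script. Its argument "rows" is a list of rows, each a list of 4 numbers: the shift along the tool's x, y, z in mm, then the turn about the tool's z in degrees. A call has exactly 8 rows; each row shifts and turns the pose as measured when the row begins, along the tool's axes as they then stand; what a row does not reach is not made up. A row lasts 1/12 s, in which the tool goes at most 41.7 mm and 7.16 degrees, less where a joint would pass 70% of its speed; a pose out of reach is approached as far as the arm can. A call with a gripper value outside its range is refused whole. "hand" is the finger opening in mm, from 0 to 85.4, set as the call begins (left out, the last holds). The fingers move at their own pace and stop on an object; the grip force is fixed at half the most. Time passes only in rows, so rows that do not move let the fingers close, or fill a call up. It gives the time, the measured TCP pose, the force and the opening at its end, in the units of the state.
- monitor.get_obs(): the state, without advancing time (a new reading comes with each control period).
- optics.camera(name): name is "side" or "top" or "wrist"; returns a dict with "frame" (420x560x3 uint8, blue, green, red), "K" (3x3 intrinsics, pixels), "k1" (the pictures are not rectified: a ray, as slopes to the right and down, at radius r is drawn at 1 + k1 r^2 times it, then the intrinsics apply), "xyz" and "attitude" of the camera in the world. Camera axes: x right, y down, z forward; pixel columns grow to the right and rows downward; lengths in m; the calibration is good to about 2 mm. A picture is of the moment at which its call begins. There is no depth.
- sign_off(): hands the job in, once; it reports no verdict.
Trained networks look in a picture, given as the dict that the camera call returned (one of the last four; its "shot" number tells which), for a name from the list of things; names that differ only in an ending like _2 or _b are one class to them, and where a whole thing is asked for, a point or a joint stands for the part that bears it (a point fixed in the world has none). Each returns a list of dicts, best first, with "conf" (0 to 1); they miss things now and then, are a little off and sometimes report something else, mostly with a low value. They report only what shows in the picture. A call takes as long as a camera call. They do not tell look-alikes from the thing itself.
- optics.boxes_of(picture, target): "uv" ([column, row] in pixels, amid what is visible of it).
- optics.outline_of(picture, target): "mask" (420x560 bool, what is visible of it) and "uv" ([column, row] in pixels, amid what is visible of it).
- optics.spot_point(picture, target): "uv" ([column, row] in pixels: a listed point, or the origin of a listed thing).
The state is a dict: "time": time; "joints": joint angles; "dq": joint speeds; "effort": joint torques, N m; "tcp_pos": TCP position; "eef_rot": TCP orientation; "contact_force": force on the tool from outside, world axes, zero at the start; "ft_torque": the same for the moment, N m; "gripper_width": finger opening in m.
Only numpy, scipy, OpenCV 4.12 (cv2) and the standard library are available. Lean on these libraries where they do the work, as an engineer would, in place of code of your own. Each camera call takes 0.05 s, during which the arm holds its last target.

## Working session

There is one attempt and no reset: what is moved stays moved. The work goes in short steps, Python scripts to look and compute and a tool call to move; the robot and the scene stay as the last step left them, time stands still between calls to the robot, and variables do not carry over. Pictures are saved under pics/ and viewed, and the job is handed in when it is done.

Besides the shell and the picture viewer there is one more tool, called after "Emit:" as name([rows], argument=value, ...), one row to a line, values as JSON. move_arm: Moves the arm, as the interface text tells. Its arguments: {"type":"object","properties":{"rows":{"type":"array","items":{"type":"array","items":{"type":"number"}}},"hand":{"type":"number"}},"required":["rows"]}

```bash
mkdir -p pics; ls; python3 - <<'E'
from bench import monitor, optics, env
import cv2
for n in ("top","side","wrist"):
    p=optics.camera(n); cv2.imwrite(f"pics/{n}0.png",p["frame"]); print(n,p["K"],p["k1"],p["xyz"],p["attitude"])
o=monitor.get_obs(); print(o)
E
```

```text
pics
top [[414.95784631   0.         278.19293083]
 [  0.         414.95784631 216.13067506]
 [  0.           0.           1.        ]] 0.002394031760403063 [ 0.44428827 -0.0638609   0.6844932 ] [-167.90268509    0.38728617  -86.3524971 ]
side [[492.99374337   0.         278.08842971]
 [  0.         492.99374337 207.06467136]
 [  0.           0.           1.        ]] -0.10755288736560557 [0.47568995 0.45516409 0.68832077] [-141.01190116    0.7451452  -172.03943138]
wrist [[328.59091453   0.         279.11265068]
 [  0.         328.59091453 209.41456684]
 [  0.           0.           1.        ]] -0.049883740080200176 [0.17189036 0.60610252 0.37307915] [1.60990631e+02 1.47455759e-01 6.64325784e+01]
{'time': 0.15, 'joints': array([ 6.00903821e+01,  1.24664524e+01,  9.25122212e+01,  1.33429735e-03,
        7.51315688e+01, -6.42935373e+00]), 'dq': array([-0.05473909, -0.15427465, -0.2690058 , -0.1095218 , -0.03105758,
        0.04816483]), 'effort': array([ 6.85233354e-04, -3.97451055e+01, -3.04415774e+01, -8.23177925e-05,
        5.84724534e-03, -1.59405784e-05]), 'tcp_pos': array([0.24867281, 0.57268481, 0.230228  ]), 'eef_rot': array([-1.79890595e+02, -1.36255790e-02,  1.56519379e+02]), 'contact_force': array([0.39974651, 0.0784414 , 0.37752047]), 'ft_torque': array([ 0.00350391, -0.03378524,  0.00336124]), 'gripper_width': 0.08548879603303024}
```

View pics/top0.png

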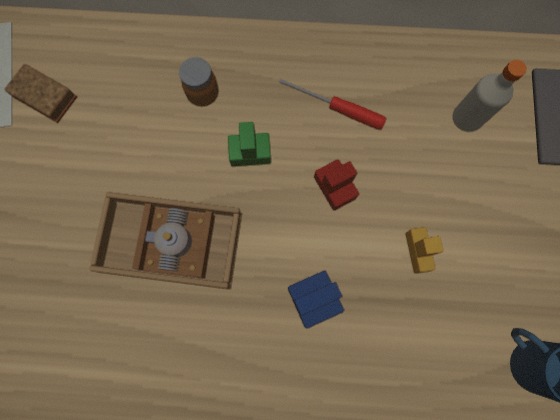

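View pics/side0.png

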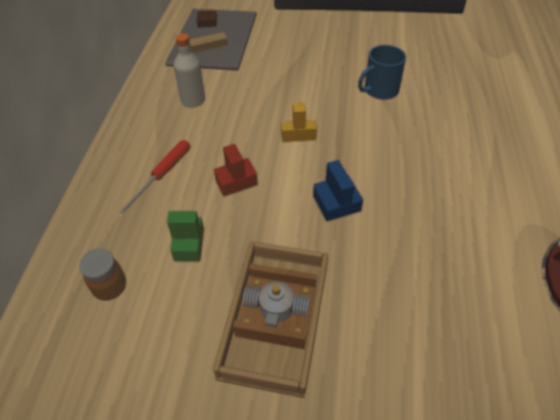

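View pics/wrist0.png

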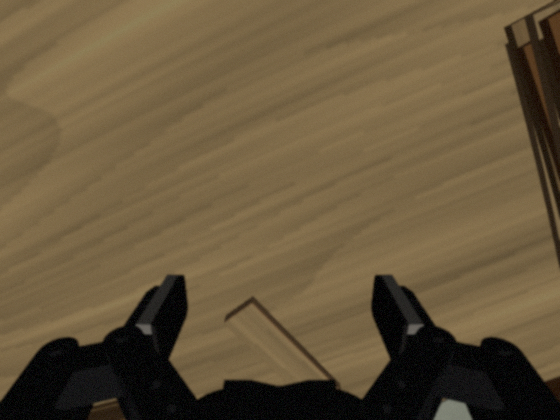

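Image right is −y and image up is +x. Candidates for the T blocks in the top view: red (337,184) is thick_block, yellow (425,250) is thin_block, green (249,145) and blue (316,299) are decoys, and the red screwdriver (357,112) is a distractor. Next I'll crop and fit the poses.

```bash
cat > h.py <<'E'
import numpy as np, cv2
from scipy.spatial.transform import Rotation as R
from scipy.optimize import minimize
def proj(p,P):
    P=np.atleast_2d(P); Rc=R.from_euler('xyz',p["attitude"],degrees=True).as_matrix()
    c=(P-np.asarray(p["xyz"]))@Rc
    s=c[:,:2]/c[:,2:]; s=s*(1+p["k1"]*(s**2).sum(1,keepdims=True))
    K=np.asarray(p["K"]); return s*[K[0,0],K[1,1]]+K[:2,2]
def ray(p,uv,z):
    K=np.asarray(p["K"]); s0=(np.asarray(uv,float)-K[:2,2])/[K[0,0],K[1,1]]; s=s0.copy()
    for _ in range(10): s=s0/(1+p["k1"]*(s**2).sum())
    d=R.from_euler('xyz',p["attitude"],degrees=True).as_matrix()@np.r_[s,1]; o=np.asarray(p["xyz"])
    return o+d*(z-o[2])/d[2]
def box(sx,sy,z0,z1,cx=0,cy=0):
    return np.array([[cx+a*sx/2,cy+b*sy/2,z] for a in(-1,1) for b in(-1,1) for z in(z0,z1)])
def T(w): return [box(.070,w,0,.035),box(.024,w,.035,.080)]
def place(B,x,y,yaw,z=0):
    c,s=np.cos(np.radians(yaw)),np.sin(np.radians(yaw))
    return B@np.array([[c,-s,0],[s,c,0],[0,0,1]]).T+[x,y,z]
def sil(p,boxes,S=4):
    m=np.zeros((420*S//1,560*S),np.uint8)
    for b in boxes:
        h=cv2.convexHull(((proj(p,b)+.5)*S-.5).astype(np.float32).reshape(-1,1,2))
        cv2.fillConvexPoly(m,np.round(h*16).astype(np.int32),255,shift=4)
    return cv2.resize(m,(560,420),interpolation=cv2.INTER_AREA)/255.
def fit(pics,masks,boxes,x0,z=0):
    def cost(v):
        return sum(np.abs(sil(p,[place(b,v[0],v[1],v[2]*1000,z) for b in boxes])-m).sum()/m.sum() for p,m in zip(pics,masks))
    best=None
    for a in range(0,180,20):
        r=minimize(cost,[x0[0],x0[1],a/1000],method='Nelder-Mead',options=dict(initial_simplex=np.array([[x0[0],x0[1],a/1000],[x0[0]+.01,x0[1],a/1000],[x0[0],x0[1]+.01,a/1000],[x0[0],x0[1],a/1000+.012]]),maxiter=80))
        if best is None or r.fun<best.fun: best=r
    v=best.x; return v[0],v[1],v[2]*1000,best.fun
E
python3 - <<'E'
from h import *
from bench import monitor, optics
ps=[optics.camera(n) for n in("top","side")]
import pickle; pickle.dump(ps,open("p0.pkl","wb"))
cv2.imwrite("pics/crop.png",np.hstack([cv2.resize(ps[0]["frame"][150:330,270:450],None,fx=2.2,fy=2.2),cv2.resize(ps[1]["frame"][80:260,170:350],None,fx=2.2,fy=2.2)]))
cv2.imwrite("pics/crate.png",cv2.resize(ps[0]["frame"][180:300,80:250],None,fx=4.5,fy=4.5,interpolation=cv2.INTER_CUBIC))
for t in("thick_block","thin_block"):
    for p in ps:
        print(t,[(np.round(d["uv"]),round(d["conf"],2),d["mask"].sum()) for d in optics.outline_of(p,t)])
for t in ("crate","engine"):
    for p in ps:
        for d in optics.spot_point(p,t)[:2]: print(t,d["uv"],d["conf"],ray(p,d["uv"],0 if t=="crate" else .008))
def cm(p,lo,hi,uv):
    h=cv2.cvtColor(p["frame"],cv2.COLOR_BGR2HSV)
    m=(((h[...,0]>=lo)&(h[...,0]<=hi)) if lo<hi else ((h[...,0]>=lo)|(h[...,0]<=hi)))&(h[...,1]>150)
    n,l,st,c=cv2.connectedComponentsWithStats(m.astype(np.uint8))
    i=1+np.argmin(np.hypot(*(c[1:]-uv).T)+1e3*(st[1:,4]<100)); print("area",st[i,4],c[i]); return (l==i).astype(float)
for nm,w,lo,hi,uvs in(("red",.046,172,6,[(337,184),(236,175)]),("yel",.026,18,30,[(425,250),(299,126)])):
    ms=[cm(p,lo,hi,u) for p,u in zip(ps,uvs)]
    x0=ray(ps[0],uvs[0],.03)
    print(nm,"both",fit(ps,ms,T(w),x0),"top",fit(ps[:1],ms[:1],T(w),x0),"side",fit(ps[1:],ms[1:],T(w),x0))
E
```

```text
thick_block [(array([336., 182.]), 0.9, np.int64(1572)), (array([246., 148.]), 0.81, np.int64(1515))]
thick_block [(array([233., 174.]), 0.83, np.int64(1382)), (array([188., 237.]), 0.71, np.int64(1608))]
thin_block [(array([423., 246.]), 0.55, np.int64(1180))]
thin_block [(array([303., 126.]), 0.64, np.int64(953))]
engine [176.9, 238.4] 0.98 [0.54078168 0.11443837 0.008     ]
engine [278.8, 310.1] 0.77 [0.53165482 0.11101008 0.008     ]
area 1198 [337.93238731 181.4490818 ]
area 1032 [234.49321705 170.52616279]
red both (np.float64(0.6480212912712708), np.float64(-0.14289096148138575), np.float64(202.94451671780618), np.float64(0.8205057144183914)) top (np.float64(0.6465685432943641), np.float64(-0.14232089906867543), np.float64(208.28253634505091), np.float64(0.342377819241219)) side (np.float64(0.649927506492282), np.float64(-0.14813709629978733), np.float64(19.627652246891934), np.float64(0.4355487156102751))
area 933 [423.59699893 248.84565916]
area 848 [298.6745283 125.6120283]
yel both (np.float64(0.5464009478331582), np.float64(-0.28087512494131217), np.float64(8.355274804649488), np.float64(0.576344611739011)) top (np.float64(0.5449809793865454), np.float64(-0.2808490418201659), np.float64(195.87490802457398), np.float64(0.3606834373620831)) side (np.float64(0.5467467916746542), np.float64(-0.284678451601797), np.float64(186.14558361921146), np.float64(0.18636237513873477))
```

View pics/crop.png

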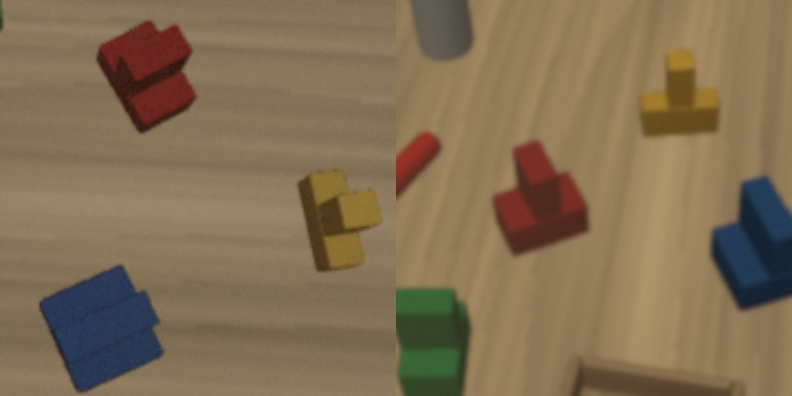

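View pics/crate.png

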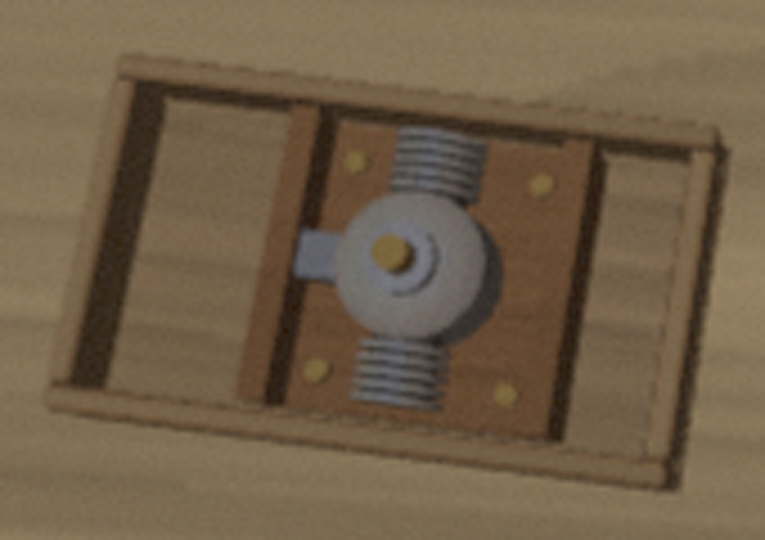

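```bash
cat > m.py <<'E'
from h import *
import pickle
ps=pickle.load(open("p0.pkl","rb"))
t=ps[0]; f=lambda u,z=.043: ray(t,np.array(u)/4.5+[80,180]-.39,z)[:2]
C=np.array([f(u) for u in((120,55),(720,127),(672,488),(45,408))])
print("corners",C.round(4)); print("sides",[np.linalg.norm(C[i]-C[(i+1)%4]).round(4) for i in range(4)])
print("centre",C.mean(0)); d=C[0]-C[1]+C[3]-C[2]; print("yaw of +y minus90",np.degrees(np.arctan2(d[1],d[0]))-90)
c=C.mean(0); yd=d/np.linalg.norm(d)
for n,u in(("L outer",(293,105)),("L outer",(238,400)),("R outer",(605,145)),("R outer",(560,440)),("Lwall in",(132,82)),("Lwall in",(72,385)),("Rwall in",(693,150)),("Rwall in",(648,455))): print(n,((f(u)-c)@yd*1e3).round(1))
def gm(p,uv,r=45):
    im=cv2.GaussianBlur(p["frame"],(0,0),.7); m=np.full(im.shape[:2],2,np.uint8)
    h=cv2.cvtColor(im,cv2.COLOR_BGR2HSV); yy,xx=np.mgrid[:420,:560]
    far=np.hypot(xx-uv[0],yy-uv[1])
    m[:]=0; m[far<r]=2; m[(far<r)&(h[...,1]>150)]=3; m[far<5]=1
    cv2.grabCut(im,m,None,np.zeros((1,65)),np.zeros((1,65)),6,cv2.GC_INIT_WITH_MASK)
    k=((m==1)|(m==3)).astype(np.uint8); n,l,st,_=cv2.connectedComponentsWithStats(k); i=1+np.argmax(st[1:,4]); return (l==i).astype(float)
vis=[]
for nm,w,uvs in(("red",.046,[(337,184),(236,175)]),("yel",.026,[(424,250),(299,126)])):
    ms=[gm(p,u) for p,u in zip(ps,uvs)]; print(nm,[m.sum() for m in ms])
    x0=ray(ps[0],uvs[0],.03)
    a=fit(ps,ms,T(w),x0); print("both",a,"\ntop",fit(ps[:1],ms[:1],T(w),x0),"\nside",fit(ps[1:],ms[1:],T(w),x0))
    for p,m,u in zip(ps,ms,uvs):
        q=p["frame"].copy(); s=sil(p,[place(b,*a[:3]) for b in T(w)])
        q=cv2.resize(q,None,fx=3,fy=3); 
        for k,col in((m,(0,255,0)),(s,(255,255,255))):
            cs,_=cv2.findContours((cv2.resize(k,None,fx=3,fy=3)>.5).astype(np.uint8),0,2); cv2.drawContours(q,cs,-1,col,1)
        vis.append(q[u[1]*3-140:u[1]*3+140,u[0]*3-140:u[0]*3+140])
cv2.imwrite("pics/fit.png",np.vstack([np.hstack(vis[:2]),np.hstack(vis[2:])]))
E
python3 m.py
```

```text
corners [[0.6039 0.2272]
 [0.5909 0.0113]
 [0.4646 0.0171]
 [0.4779 0.234 ]]
sides [np.float64(0.2163), np.float64(0.1264), np.float64(0.2174), np.float64(0.1261)]
centre [0.53431685 0.12237671]
yaw of +y minus90 -3.485510181596382
L outer 44.0
L outer 42.8
R outer -68.2
R outer -69.0
Lwall in 102.5
Lwall in 100.5
Rwall in -99.2
Rwall in -99.6
red [np.float64(1551.0), np.float64(1537.0)]
both (np.float64(0.6475639092561062), np.float64(-0.1428174584804046), np.float64(32.21806230550803), np.float64(0.09880991776513423)) 
top (np.float64(0.6470983618869812), np.float64(-0.14271769016465183), np.float64(211.92347630113557), np.float64(0.046750357138342115)) 
side (np.float64(0.647909318345597), np.float64(-0.14306496472606223), np.float64(212.68451205806926), np.float64(0.045770344572441855))
yel [np.float64(1220.0), np.float64(996.0)]
both (np.float64(0.5458020245148121), np.float64(-0.2810170316054159), np.float64(13.09545119609826), np.float64(0.15340185557401576)) 
top (np.float64(0.5445851639709218), np.float64(-0.2812595785674381), np.float64(12.299590582758462), np.float64(0.0586595949855352)) 
side (np.float64(0.5465470733774692), np.float64(-0.28080733838254535), np.float64(194.14625044874435), np.float64(0.06356012284431845))
```

View pics/fit.png

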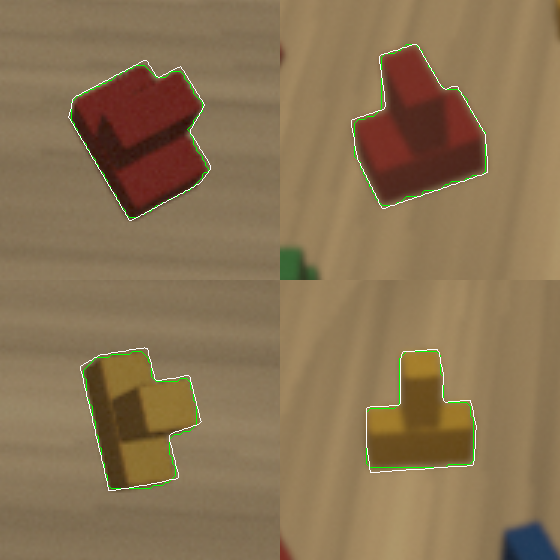

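```bash
cat > ov.py <<'E'
from h import *
import pickle,sys
ps=pickle.load(open("p0.pkl","rb"))
cx,cy,yw,ey=.5343,.1227,-3.5,-.0106
out=[]
for p,(a,b,c,d) in zip(ps,((180,300,80,250),(230,395,205,345))):
    q=cv2.resize(p["frame"],None,fx=4,fy=4,interpolation=cv2.INTER_CUBIC)
    def loop(sx,sy,z,col,oy=0):
        P=place(np.array([[s*sx/2,t*sy/2+oy,z] for s,t in((-1,-1),(-1,1),(1,1),(1,-1))]),cx,cy,yw)
        cv2.polylines(q,[np.round((proj(p,P)+.5)*4-.5).astype(np.int32).reshape(-1,1,2)],True,col,1)
    loop(.128,.218,.043,(0,255,0)); loop(.110,.200,.043,(255,255,0)); loop(.104,.108,.043,(0,0,255),ey); loop(.110,.2,.008,(255,0,255))
    out.append(q[a*4:b*4,c*4:d*4])
for i,o in enumerate(out): cv2.imwrite(f"pics/ov{i}.png",o)
E
python3 ov.py
```

```text
(no output)
```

View pics/ov0.png

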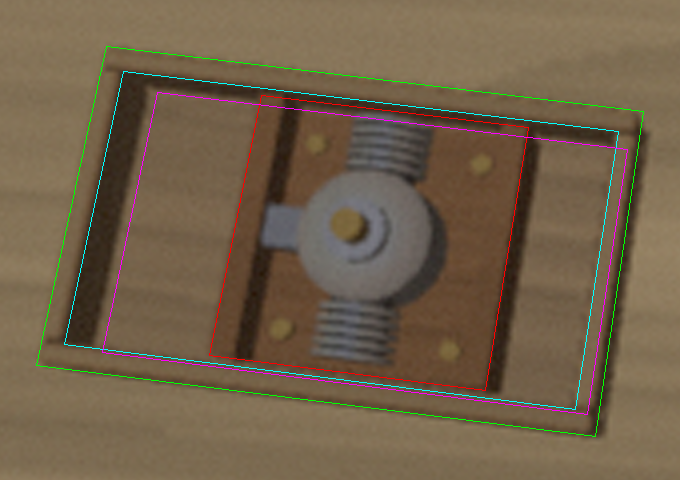

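View pics/ov1.png

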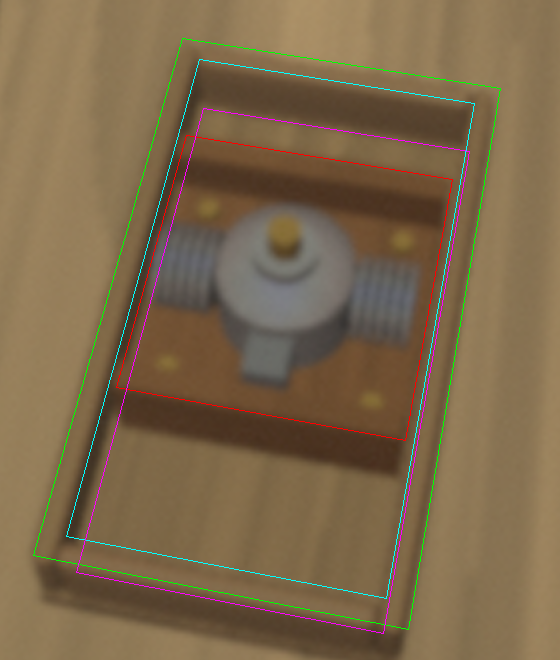

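```bash
cat > plan.py <<'E'
import sys,numpy as np
from bench import monitor
def plan(x,y,z,yaw,vmax=38,wmax=6.8):
    o=monitor.get_obs(); p=np.array(o["tcp_pos"])*1e3; a=o["eef_rot"][2]; t=np.array([x,y,z])
    dy=(a-yaw+90)%180-90   # tool turn (+ lowers world yaw)
    n=int(np.ceil(max(np.linalg.norm(t-p)/vmax,abs(dy)/wmax,1))); print("now",p.round(1),o["eef_rot"].round(2),"F",o["contact_force"].round(1),"w",round(o["gripper_width"]*1e3,1),"t",round(o["time"],2),"rows",n,"turn",round(dy,1),"j6",o["joints"][5].round(1))
    rows=[]
    for i in range(n):
        s=(t-p)/(n-i); w=round(dy/(n-i),1); c,d=np.cos(np.radians(a)),np.sin(np.radians(a))
        r=[round(float(s@[c,d,0]),1),round(float(s@[d,-c,0]),1),round(float(-s[2]),1),round(float(w),1)]
        rows.append(r); p=p+r[0]*np.array([c,d,0])+r[1]*np.array([d,-c,0])-[0,0,r[2]]; a-=w; dy-=w
    for k in range(0,n,8): print(rows[k:k+8])
if __name__=="__main__": plan(*map(float,sys.argv[1:]))
E
python3 plan.py 647.5 -142.8 200 122.2
```

```text
now [249.  573.3 231.3] [180.    -0.   156.52] F [-0.2  0.7 -0.1] w 85.1 t 0.65 rows 22 turn 34.3 j6 -6.4
[[-29.6, -22.6, 1.4, 1.6], [-30.2, -21.8, 1.4, 1.6], [-30.8, -21.0, 1.4, 1.6], [-31.4, -20.1, 1.4, 1.6], [-31.9, -19.2, 1.4, 1.6], [-32.4, -18.3, 1.4, 1.5], [-32.9, -17.4, 1.4, 1.6], [-33.4, -16.5, 1.4, 1.5]]
[[-33.8, -15.6, 1.4, 1.6], [-34.2, -14.7, 1.4, 1.5], [-34.6, -13.8, 1.4, 1.6], [-35.0, -12.8, 1.4, 1.5], [-35.3, -11.9, 1.5, 1.6], [-35.6, -10.9, 1.4, 1.5], [-35.9, -10.0, 1.5, 1.6], [-36.2, -9.0, 1.4, 1.5]]
[[-36.4, -8.0, 1.5, 1.6], [-36.6, -7.0, 1.4, 1.5], [-36.8, -6.0, 1.5, 1.6], [-36.9, -5.0, 1.4, 1.5], [-37.0, -4.1, 1.5, 1.6], [-37.1, -3.0, 1.4, 1.5]]
```

Emit:
move_arm([
  [-30, -22, 1, 1.6],
  [-30, -22, 1, 1.6],
  [-31, -21, 1, 1.6],
  [-31, -20, 1, 1.6],
  [-32, -19, 1, 1.6],
  [-32, -18, 1, 1.6],
  [-33, -17, 1, 1.6],
  [-33, -16, 1, 1.6],
], hand=85)

```text
time: 1.32
tcp_pos: [0.3959, 0.3124, 0.2235]
eef_rot: [179.5, -0.1, 144.0]
contact_force: [1.2, 0.8, -0.3]
gripper_width: 0.085
```

Emit:
move_arm([
  [-34, -16, 1, 1.6],
  [-34, -15, 1, 1.6],
  [-35, -14, 1, 1.6],
  [-35, -13, 1, 1.6],
  [-35, -12, 1, 1.6],
  [-36, -11, 1, 1.6],
  [-36, -10, 1, 1.6],
  [-36, -9, 1, 1.6],
])

```text
time: 1.98
tcp_pos: [0.5442, 0.0358, 0.2171]
eef_rot: [179.1, -0.0, 130.5]
contact_force: [0.6, -0.5, 0.8]
gripper_width: 0.0852
```

```bash
python3 plan.py 647.5 -142.8 150 122.2
```

```text
now [544.2  35.8 217.1] [179.13  -0.   130.5 ] F [ 0.6 -0.5  0.8] w 85.2 t 1.98 rows 6 turn 8.3 j6 -44.6
[[-33.8, -6.2, 11.2, 1.4], [-34.0, -5.4, 11.2, 1.4], [-34.1, -4.6, 11.2, 1.4], [-34.2, -3.8, 11.2, 1.4], [-34.2, -2.9, 11.2, 1.4], [-34.3, -2.1, 11.1, 1.3]]
```

Emit:
move_arm([
  [-34, -6, 11, 1.4],
  [-34, -5, 11, 1.4],
  [-34, -5, 11, 1.4],
  [-34, -4, 11, 1.4],
  [-34, -3, 11, 1.4],
  [-34, -2, 11, 1.3],
  [0, 0, 0, 0],
  [0, 0, 0, 0],
])

```text
time: 2.65
tcp_pos: [0.6558, -0.1613, 0.15]
eef_rot: [178.8, 0.3, 121.2]
contact_force: [-0.3, 0.7, -0.1]
gripper_width: 0.0852
```

```bash
python3 plan.py 647.5 -142.8 40 122.2; python3 - <<'E'
from bench import monitor,optics
import cv2
print(monitor.get_obs()["joints"].round(1))
p=optics.camera("wrist"); cv2.imwrite("pics/w1.png",p["frame"])
E
```

```text
now [ 655.8 -161.3  150. ] [178.8    0.26 121.15] F [-0.3  0.7 -0.1] w 85.2 t 2.65 rows 3 turn -1.0 j6 -51.6
[[6.7, 0.8, 36.7, -0.3], [6.7, 0.9, 36.6, -0.4], [6.8, 0.9, 36.7, -0.3]]
[-20.1  21.9  89.6   0.8  67.5 -51.6]
```

View pics/w1.png

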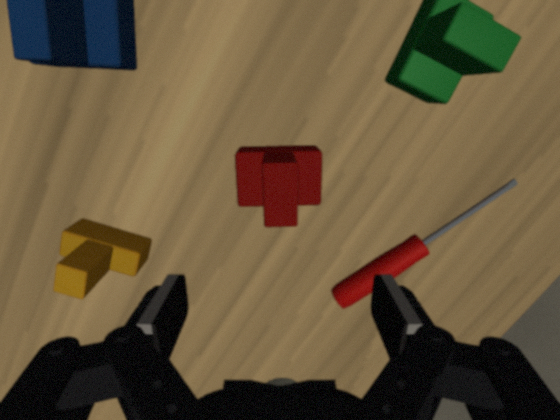

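The wrist view shows the red block at (279,185), square to the jaws and centred between the fingers. I'll correct the 20 mm overshoot, then descend.

Emit:
move_arm([
  [10, 1, 10, -0.5],
  [8, 1, 15, -0.5],
  [1, 0.5, 15, 0],
  [0, 0, 15, 0],
  [0, 0, 10, 0],
  [0, 0, 0, 0],
  [0, 0, 0, 0],
  [0, 0, 0, 0],
], hand=60)

```text
time: 3.37
tcp_pos: [0.6455, -0.1297, 0.0854]
eef_rot: [178.6, 0.3, 123.0]
contact_force: [0.5, -0.4, 0.5]
gripper_width: 0.0602
```

```bash
python3 plan.py 647.5 -142.8 40 122.2
```

```text
now [ 645.5 -129.7   85.4] [178.64   0.3  122.99] F [ 0.5 -0.4  0.5] w 60.2 t 3.37 rows 2 turn 0.8 j6 -51.3
[[-6.0, -2.7, 22.7, 0.4], [-6.1, -2.7, 22.7, 0.4]]
```

Emit:
move_arm([
  [-3, -1, 0, 0.2],
  [-3, -1, 0, 0.2],
  [-3, -1, 0, 0.2],
  [-1, -0.5, 0, 0],
  [0, 0, 0, 0],
  [0, 0, 0, 0],
  [0, 0, 0, 0],
  [0, 0, 0, 0],
])

```text
time: 4.03
tcp_pos: [0.6517, -0.1428, 0.0909]
eef_rot: [178.3, 0.7, 122.3]
contact_force: [-0.1, 0.9, 0.3]
gripper_width: 0.0603
```

```bash
python3 plan.py 647.5 -142.8 40 122.2
```

```text
now [ 651.7 -142.8   90.9] [178.31   0.7  122.28] F [-0.1  0.9  0.3] w 60.3 t 4.03 rows 2 turn 0.1 j6 -51.6
[[1.2, -1.8, 25.4, 0.0], [1.1, -1.8, 25.5, 0.1]]
```

Emit:
move_arm([
  [1, -1, 12, 0],
  [1, -1, 12, 0],
  [0, -1, 12, 0],
  [0, 0, 8, 0],
  [0, 0, 4, 0],
  [0, 0, 0, 0],
  [0, 0, 0, 0],
  [0, 0, 0, 0],
])

```text
time: 4.7
tcp_pos: [0.6466, -0.1412, 0.0338]
eef_rot: [178.5, 0.4, 122.3]
contact_force: [0.6, 0.7, 0.6]
gripper_width: 0.0597
```

```bash
python3 plan.py 647.5 -142.8 40 122.2; python3 - <<'E'
from bench import monitor,optics
import cv2
print(monitor.get_obs()["dq"].round(1))
p=optics.camera("wrist"); cv2.imwrite("pics/w2.png",p["frame"])
E
```

```text
now [ 646.6 -141.2   33.8] [178.55   0.39 122.29] F [0.6 0.7 0.6] w 59.7 t 4.7 rows 1 turn 0.1 j6 -51.7
[[-1.8, -0.1, -6.2, 0.1]]
[ 0.1  0.3 -0.1 -0.  -0.  -0.1]
```

View pics/w2.png

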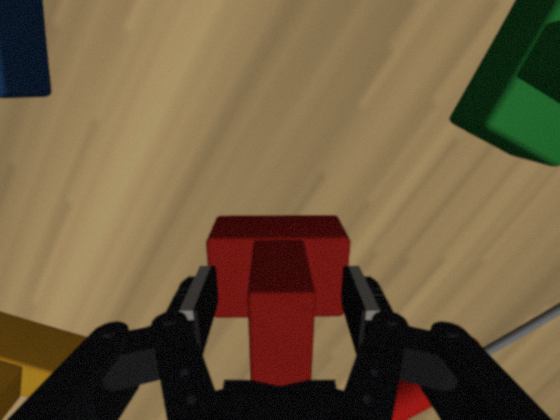

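The stem (281,310) is centred between the fingers. I'll go up 8 mm so the tips clear the foot, then close.

Emit:
move_arm([
  [-1, 0, -4, 0],
  [-0.5, 0, -4, 0],
  [0, 0, 0, 0],
  [0, 0, 0, 0],
  [0, 0, 0, 0],
  [0, 0, 0, 0],
  [0, 0, 0, 0],
  [0, 0, 0, 0],
])

```text
time: 5.42
tcp_pos: [0.6504, -0.1438, 0.0472]
eef_rot: [178.3, 0.7, 122.3]
contact_force: [-0.1, 0.2, -0.5]
gripper_width: 0.0601
```

```bash
python3 plan.py 647.5 -142.8 41 122.2
```

```text
now [ 650.4 -143.8   47.2] [178.26   0.75 122.29] F [-0.1  0.2 -0.5] w 60.1 t 5.42 rows 1 turn 0.1 j6 -51.8
[[2.4, -1.9, 6.2, 0.1]]
```

Emit:
move_arm([
  [0.5, -1, 1.5, 0],
  [0.5, 0, 1, 0],
  [0, 0, 0, 0],
  [0, 0, 0, 0],
  [0, 0, 0, 0],
  [0, 0, 0, 0],
  [0, 0, 0, 0],
  [0, 0, 0, 0],
], hand=10)

```text
time: 6.08
tcp_pos: [0.6493, -0.1437, 0.0449]
eef_rot: [178.3, 0.8, 122.3]
contact_force: [0.4, -0.3, 0.6]
gripper_width: 0.0232
```

Emit:
move_arm([
  [0, 0, -10, 0],
  [0, 0, -20, 0],
  [0, 0, -20, 0],
  [0, 0, -20, 0],
  [0, 0, -15, 0],
  [0, 0, -8, 0],
  [0, 0, 0, 0],
  [0, 0, 0, 0],
])

```text
time: 6.75
tcp_pos: [0.6418, -0.1423, 0.1386]
eef_rot: [178.6, 0.3, 122.3]
contact_force: [0.6, 0.1, -1.9]
gripper_width: 0.0232
```

```bash
python3 plan.py 538.7 194.6 170 86.5 30; python3 - <<'E'
from bench import monitor,optics
import cv2
p=optics.camera("wrist"); cv2.imwrite("pics/w3.png",p["frame"])
E
```

```text
now [ 641.8 -142.3  138.6] [178.61   0.27 122.29] F [ 0.6  0.1 -1.9] w 23.2 t 6.75 rows 12 turn 35.8 j6 -51.7
[[28.3, 7.7, -2.6, 3.0], [28.7, 6.2, -2.6, 3.0], [29.0, 4.7, -2.6, 3.0], [29.2, 3.2, -2.6, 3.0], [29.3, 1.7, -2.6, 3.0], [29.4, 0.1, -2.6, 3.0], [29.3, -1.4, -2.6, 3.0], [29.2, -2.9, -2.6, 3.0]]
[[29.0, -4.4, -2.6, 2.9], [28.8, -5.9, -2.7, 3.0], [28.4, -7.4, -2.6, 2.9], [28.0, -8.9, -2.7, 3.0]]
```

View pics/w3.png

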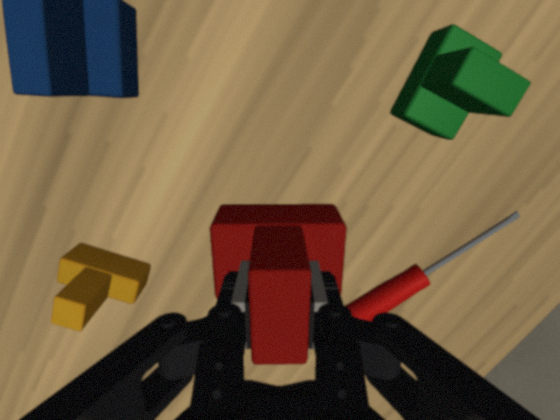

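Emit:
move_arm([
  [14, 4, -3, 2],
  [28, 7, -3, 3],
  [29, 5, -3, 3],
  [29, 4, -3, 3],
  [29, 2, -3, 3],
  [29, 1, -3, 3],
  [29, 0, -3, 3],
  [29, -2, -3, 3],
])

```text
time: 7.47
tcp_pos: [0.5734, 0.0692, 0.151]
eef_rot: [179.6, -0.5, 97.6]
contact_force: [0.3, 0.9, -1.2]
gripper_width: 0.0234
```

```bash
python3 plan.py 538.7 193 150 86.5 25
```

```text
now [573.4  69.2 151. ] [179.65  -0.48  97.56] F [ 0.3  0.9 -1.2] w 23.4 t 7.47 rows 6 turn 11.1 j6 -8.2
[[21.2, -3.0, 0.2, 1.8], [21.1, -3.7, 0.2, 1.9], [21.0, -4.4, 0.1, 1.8], [20.8, -5.0, 0.2, 1.9], [20.7, -5.8, 0.1, 1.8], [20.4, -6.3, 0.2, 1.9]]
```

Emit:
move_arm([
  [26, -3, -1, 2],
  [24, -4, -1, 2],
  [22, -5, -1, 2],
  [18, -5, 0, 2],
  [12, -5, 0, 1],
  [6, -3, 0, 0.5],
  [2, -1, 0, 0],
  [0, 0, 0, 0],
])

```text
time: 8.13
tcp_pos: [0.5286, 0.1883, 0.1441]
eef_rot: [-179.1, -0.5, 87.9]
contact_force: [0.1, -0.4, -1.5]
gripper_width: 0.0232
```

```bash
python3 plan.py 538.7 193 110 86.5 25
```

```text
now [528.6 188.3 144.1] [-179.14   -0.46   87.91] F [ 0.1 -0.4 -1.5] w 23.2 t 8.13 rows 2 turn 1.4 j6 13.9
[[2.5, 5.0, 17.0, 0.7], [2.7, 4.9, 17.1, 0.7]]
```

Emit:
move_arm([
  [1.5, 3, 8, 0.4],
  [1.5, 3, 8, 0.5],
  [1, 2, 8, 0.4],
  [0, 1, 4, 0],
  [0, 0, 2, 0],
  [0, 0, 0, 0],
  [0, 0, 0, 0],
  [0, 0, 0, 0],
])

```text
time: 8.8
tcp_pos: [0.5387, 0.1878, 0.1078]
eef_rot: [-178.9, -0.3, 86.2]
contact_force: [-0.9, -0.3, -1.0]
gripper_width: 0.0232
```

```bash
python3 plan.py 538.7 193 60 86.5 25; cat > look.py <<'E'
from h import *
from bench import monitor,optics
import sys
n=sys.argv[1]
a=optics.camera("wrist")["frame"]; p=optics.camera("side"); t=optics.camera("top")
import pickle; pickle.dump([t,p],open("p1.pkl","wb"))
s=cv2.resize(p["frame"][230:395,190:360],(400,388),interpolation=cv2.INTER_CUBIC); q=cv2.resize(t["frame"][170:310,70:260],(400,295),interpolation=cv2.INTER_CUBIC)
c=np.zeros((590,800,3),np.uint8); c[:300,:400]=cv2.resize(a,(400,300)); c[295:590,400:]=q; c[200:588,:400]=s; c[:295,400:]=cv2.resize(a,(400,295)); 
cv2.imwrite(f"pics/{n}.png",c)
E
python3 look.py l1
```

```text
now [538.7 187.8 107.8] [-178.92   -0.28   86.21] F [-0.9 -0.3 -1. ] w 23.2 t 8.8 rows 2 turn -0.3 j6 15.3
[[2.6, -0.2, 23.9, -0.1], [2.6, -0.2, 23.9, -0.2]]
```

View pics/l1.png

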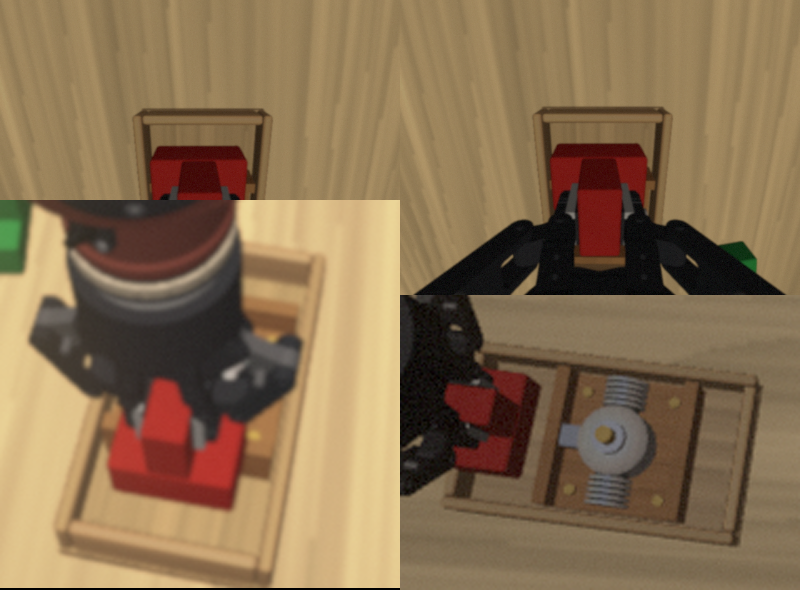

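```bash
cat > held.py <<'E'
from h import *
from bench import monitor
import pickle,sys
def run(w,g,b,name):
    # g: tcp pos, rot at grasp; b: block x,y,yaw at grasp
    o=monitor.get_obs(); Rn=R.from_euler('xyz',o["eef_rot"],degrees=True); Rg=R.from_euler('xyz',g[1],degrees=True)
    Rb=Rn*Rg.inv()*R.from_euler('z',b[2],degrees=True)
    pb=np.array(o["tcp_pos"])+(Rn*Rg.inv()).apply(np.array([b[0],b[1],0])-g[0])
    C=np.array([.5343,.1227,0]); Rc=R.from_euler('z',-3.5,degrees=True)
    print("block in crate mm",(Rc.inv().apply(pb-C)*1e3).round(1),"rpy rel",(Rc.inv()*Rb).as_euler('xyz',degrees=True).round(2))
    f=box(.07,w,0,.035); print("foot corners in crate",(Rc.inv().apply(Rb.apply(f)+pb-C)*1e3).round(1)[[0,2,4,6]].tolist())
    ps=pickle.load(open("p1.pkl","rb")); out=[]
    for p,(a,bb,c,d) in zip(ps,((170,310,70,260),(230,395,190,360))):
        q=cv2.resize(p["frame"],None,fx=4,fy=4,interpolation=cv2.INTER_CUBIC)
        for x in T(w):
            P=proj(p,Rb.apply(x)+pb)
            for i in range(8):
                for j in range(i):
                    if bin(i^j).count("1")==1: cv2.line(q,*[tuple(int(v) for v in (P[k]+.5)*4) for k in(i,j)],(255,255,255),1)
        out.append(q[a*4:bb*4,c*4:d*4])
    h=520; out=[cv2.resize(x,(390,int(x.shape[0]*390/x.shape[1]))) for x in out]
    m=max(x.shape[0] for x in out); out=[np.pad(x,((0,m-x.shape[0]),(0,0),(0,0))) for x in out]
    cv2.imwrite(f"pics/{name}.png",np.hstack(out))
RED=(.046,(np.array([.6493,-.1437,.0449]),[178.3,.8,122.3]),(.6475,-.1428,32.2))
E
python3 -c "
from held import *
run(*RED,'h1')"
```

```text
block in crate mm [-2.4 68.2 63.6] rpy rel [ 1.1   2.73 -0.36]
foot corners in crate [[-37.6, 45.4, 64.8], [-37.2, 91.4, 65.7], [32.4, 44.9, 61.5], [32.7, 90.9, 62.3]]
```

View pics/h1.png

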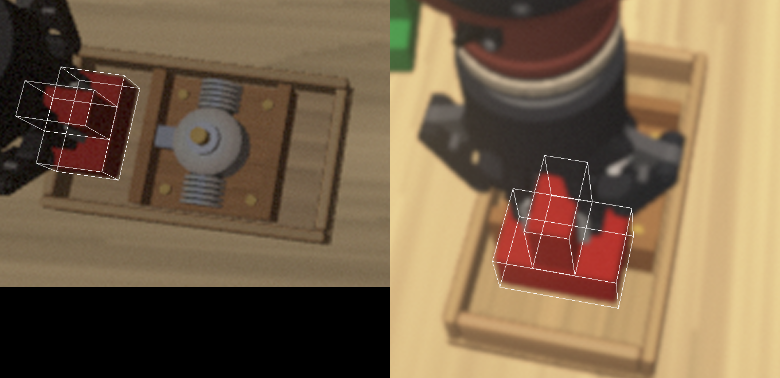

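The held block matches its prediction within about 1–2 mm. It needs +3.5 mm in y and about 54 mm down.

Emit:
move_arm([
  [1, 0, 4, 0],
  [1, 0.5, 8, 0],
  [1, 0, 8, 0],
  [0.5, 0, 5, 0],
  [0, 0, 2, 0],
  [0, 0, 0, 0],
  [0, 0, 0, 0],
  [0, 0, 0, 0],
])

```text
time: 9.62
tcp_pos: [0.5391, 0.1926, 0.0786]
eef_rot: [-179.0, -0.3, 86.3]
contact_force: [0.2, -0.3, -1.6]
gripper_width: 0.0234
```

```bash
python3 plan.py 538.7 193 53 86.5 25;python3 look.py l2; python3 -c "
from held import *
run(*RED,'h2')"
```

```text
now [539.1 192.6  78.6] [-178.99   -0.31   86.27] F [ 0.2 -0.3 -1.6] w 23.4 t 9.62 rows 2 turn -0.2 j6 15.7
[[0.2, -0.2, 12.8, -0.1], [0.2, -0.2, 12.8, -0.1]]
block in crate mm [-2.2 72.7 34.3] rpy rel [ 1.12  2.66 -0.32]
foot corners in crate [[-37.3, 49.9, 35.5], [-37.0, 95.9, 36.4], [32.6, 49.5, 32.2], [32.9, 95.5, 33.1]]
```

View pics/h2.png

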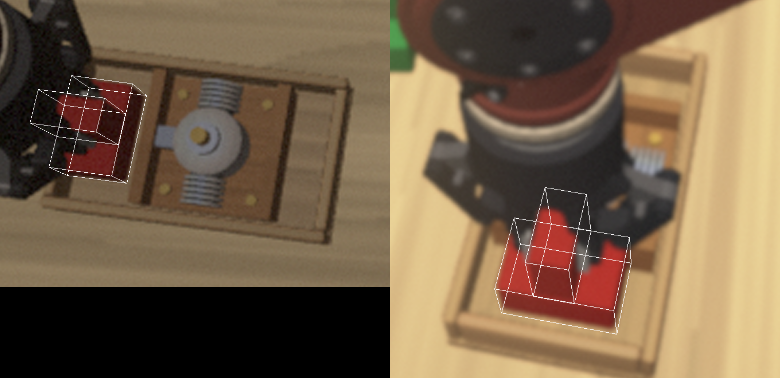

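Emit:
move_arm([
  [-0.3, 0, 4, 0],
  [-0.3, 0, 5, 0],
  [0, 0, 5, 0],
  [0, 0, 4, 0],
  [0, 0, 2, 0],
  [0, 0, 1, 0],
  [0, 0, 0, 0],
  [0, 0, 0, 0],
])

```text
time: 10.43
tcp_pos: [0.5394, 0.192, 0.0561]
eef_rot: [-179.1, -0.3, 86.3]
contact_force: [-0.0, 0.2, -0.8]
gripper_width: 0.0232
```

```bash
python3 plan.py 538.7 193 53 86.5 25;python3 look.py l3; python3 -c "
from held import *
run(*RED,'h3')"
```

```text
now [539.4 192.   56.1] [-179.09   -0.34   86.25] F [-0.   0.2 -0.8] w 23.2 t 10.43 rows 1 turn -0.2 j6 15.6
[[1.0, -0.8, 3.1, -0.2]]
block in crate mm [-1.9 72.2 11.7] rpy rel [ 1.15  2.57 -0.33]
foot corners in crate [[-37.0, 49.4, 12.8], [-36.7, 95.4, 13.8], [32.9, 49.0, 9.7], [33.2, 95.0, 10.6]]
```

View pics/l3.png

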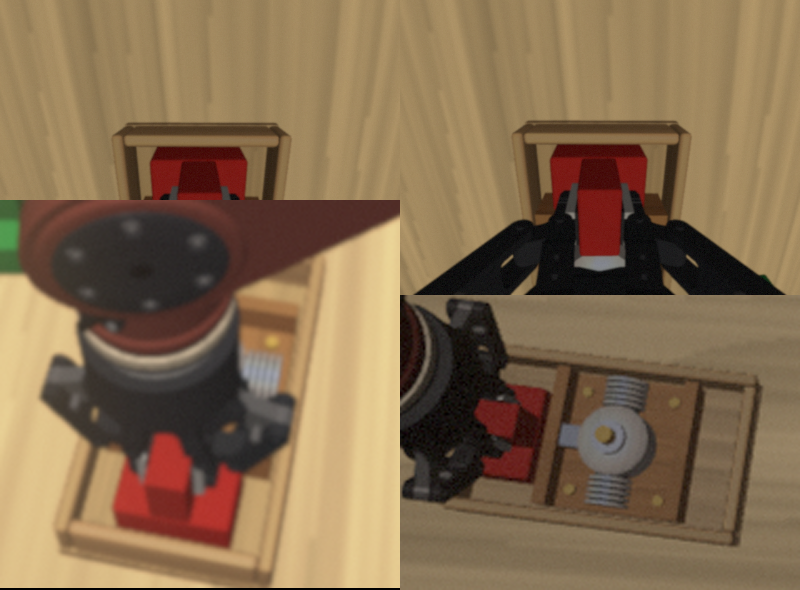

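Emit:
move_arm([
  [0, 0, 1, 0],
  [0, 0, 1, 0],
  [0, 0, 0.5, 0],
  [0, 0, 0, 0],
  [0, 0, 0, 0],
  [0, 0, 0, 0],
  [0, 0, 0, 0],
  [0, 0, 0, 0],
])

```text
time: 11.25
tcp_pos: [0.5405, 0.1923, 0.0548]
eef_rot: [-179.2, -0.4, 86.3]
contact_force: [-0.3, -0.0, -1.1]
gripper_width: 0.0231
```

Emit:
move_arm([
  [0, 0, 1, 0],
  [0, 0, 1, 0],
  [0, 0, 1, 0],
  [0, 0, 0, 0],
  [0, 0, 0, 0],
  [0, 0, 0, 0],
  [0, 0, 0, 0],
  [0, 0, 0, 0],
])

```text
time: 11.92
tcp_pos: [0.5411, 0.1926, 0.0545]
eef_rot: [-179.3, -0.4, 86.3]
contact_force: [-0.5, 0.3, 0.3]
gripper_width: 0.0232
```

Emit:
move_arm([
  [0, 0, 0, 0],
  [0, 0, 0, 0],
  [0, 0, 0, 0],
  [0, 0, 0, 0],
  [0, 0, 0, 0],
  [0, 0, 0, 0],
  [0, 0, 0, 0],
  [0, 0, 0, 0],
], hand=50)

```text
time: 12.58
tcp_pos: [0.5419, 0.1927, 0.0549]
eef_rot: [-179.3, -0.4, 86.3]
contact_force: [0.2, 0.3, -0.2]
gripper_width: 0.0501
```

Emit:
move_arm([
  [0, 0, -10, 0],
  [0, 0, -18, 0],
  [0, 0, -22, 0],
  [0, 0, -22, 0],
  [0, 0, -20, 0],
  [-5, 0, -10, 0],
  [-20, 0, -5, 0],
  [-30, 0, 0, 0],
])

```text
time: 13.25
tcp_pos: [0.5391, 0.1393, 0.1698]
eef_rot: [-179.3, -0.5, 86.6]
contact_force: [-0.2, 0.0, -0.3]
gripper_width: 0.0499
```

```bash
python3 plan.py 545.5 -281 150 103.1 36; python3 look.py l4
```

```text
now [539.1 139.3 169.8] [-179.34   -0.49   86.62] F [-0.2  0.  -0.3] w 49.9 t 13.25 rows 12 turn -16.5 j6 10.1
[[-34.9, 2.6, 1.6, -1.4], [-35.0, 1.7, 1.7, -1.4], [-35.0, 0.9, 1.6, -1.4], [-35.0, 0.0, 1.7, -1.4], [-35.0, -0.8, 1.6, -1.4], [-35.0, -1.7, 1.7, -1.4], [-34.9, -2.5, 1.6, -1.3], [-34.9, -3.3, 1.7, -1.4]]
[[-34.8, -4.2, 1.6, -1.3], [-34.7, -5.0, 1.7, -1.4], [-34.5, -5.8, 1.6, -1.3], [-34.4, -6.6, 1.7, -1.4]]
```

View pics/l4.png

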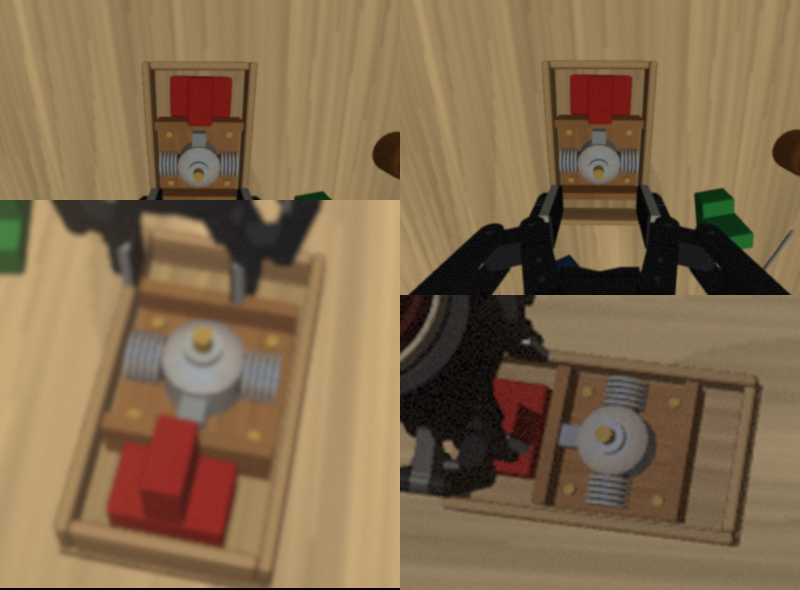

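Red stands upright in the wide gap, clear of both walls. Now the yellow one.

Emit:
move_arm([
  [-33, 2, 0, -1.4],
  [-35, 2, 0, -1.4],
  [-35, 1, 0, -1.4],
  [-35, 0, 0, -1.4],
  [-35, -1, 0, -1.4],
  [-35, -2, 0, -1.4],
  [-35, -2, 0, -1.4],
  [-35, -3, 0, -1.4],
], hand=60)

```text
time: 14.07
tcp_pos: [0.5414, -0.14, 0.1617]
eef_rot: [-179.1, -1.1, 98.8]
contact_force: [0.0, 0.1, 0.0]
gripper_width: 0.0604
```

```bash
python3 plan.py 545.5 -281 130 103.1 25
```

```text
now [ 541.4 -140.   161.7] [-179.12   -1.13   98.82] F [0.  0.1 0. ] w 60.4 t 14.07 rows 6 turn -4.3 j6 -31.0
[[-23.3, -2.9, 5.3, -0.7], [-23.3, -3.2, 5.3, -0.7], [-23.3, -3.5, 5.3, -0.7], [-23.2, -3.8, 5.3, -0.7], [-23.2, -4.1, 5.2, -0.7], [-23.1, -4.3, 5.3, -0.8]]
```

Emit:
move_arm([
  [-28, -3, 3, -0.9],
  [-28, -3, 5, -0.9],
  [-26, -4, 5, -0.8],
  [-22, -4, 6, -0.7],
  [-16, -3, 5, -0.5],
  [-8, -1, 4, 0],
  [-3, 0, 0, 0],
  [0, 0, 0, 0],
])

```text
time: 14.73
tcp_pos: [0.5475, -0.2804, 0.1266]
eef_rot: [-179.1, -1.4, 102.5]
contact_force: [0.2, 0.9, -0.3]
gripper_width: 0.06
```

```bash
python3 plan.py 545.5 -281 130 103.1 25
```

```text
now [ 547.5 -280.4  126.6] [-179.15   -1.43  102.48] F [ 0.2  0.9 -0.3] w 60.0 t 14.73 rows 1 turn -0.6 j6 -46.5
[[-0.1, -2.0, -3.4, -0.6]]
```

Emit:
move_arm([
  [0, -0.5, 6, -0.3],
  [0, -0.5, 10, -0.2],
  [0, -0.3, 10, 0],
  [0, 0, 9, 0],
  [0, 0, 5, 0],
  [0, 0, 2, 0],
  [0, 0, 0, 0],
  [0, 0, 0, 0],
])

```text
time: 15.4
tcp_pos: [0.545, -0.2725, 0.079]
eef_rot: [-179.1, -1.7, 103.4]
contact_force: [-0.2, -0.0, 0.2]
gripper_width: 0.0601
```

```bash
python3 plan.py 545.5 -281 44 103.1 25; python3 - <<'E'
from bench import monitor,optics
import cv2
p=optics.camera("wrist"); cv2.imwrite("pics/w5.png",p["frame"])
E
```

```text
now [ 545.  -272.5   79. ] [-179.05   -1.71  103.37] F [-0.2 -0.   0.2] w 60.1 t 15.4 rows 2 turn 0.3 j6 -47.1
[[-4.2, -0.7, 17.5, 0.1], [-4.1, -0.8, 17.5, 0.2]]
```

View pics/w5.png

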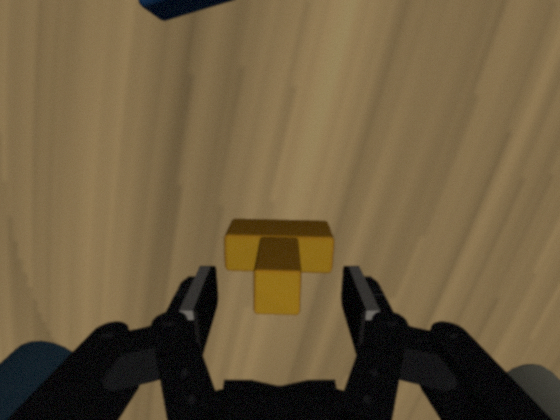

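The yellow block's stem (277,290) is centred and square to the jaws. I'll correct 8 mm along −x of the tool and descend.

Emit:
move_arm([
  [-2, -0.3, 4, 0],
  [-2, -0.3, 7, 0],
  [-1.5, -0.3, 8, 0],
  [-1, 0, 6, 0],
  [0, 0, 3, 0],
  [0, 0, 1, 0],
  [0, 0, 0, 0],
  [0, 0, 0, 0],
])

```text
time: 16.12
tcp_pos: [0.5458, -0.2804, 0.0479]
eef_rot: [-179.2, -1.6, 103.3]
contact_force: [0.2, -1.1, -0.7]
gripper_width: 0.0604
```

```bash
python3 plan.py 545.5 -281 44 103.1 25; python3 - <<'E'
from bench import monitor,optics
import cv2
p=optics.camera("wrist"); cv2.imwrite("pics/w6.png",p["frame"])
E
```

```text
now [ 545.8 -280.4   47.9] [-179.15   -1.6   103.31] F [ 0.2 -1.1 -0.7] w 60.4 t 16.12 rows 1 turn 0.2 j6 -47.6
[[-0.5, -0.4, 3.9, 0.2]]
```

View pics/w6.png

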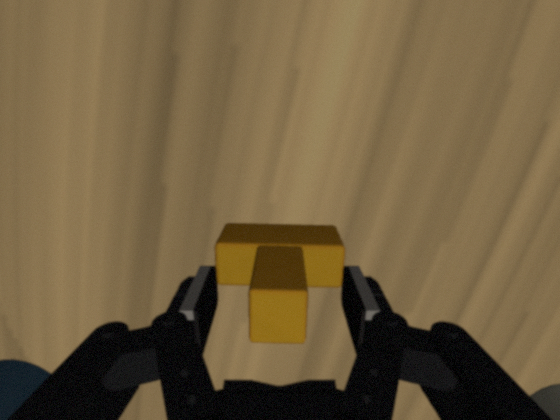

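The stem at (279,300) sits between the fingers. Close and lift.

Emit:
move_arm([
  [0, 0, 1, 0.1],
  [0, 0, 1, 0],
  [0, 0, 0, 0],
  [0, 0, 0, 0],
  [0, 0, 0, 0],
  [0, 0, 0, 0],
  [0, 0, 0, 0],
  [0, 0, 0, 0],
], hand=10)

```text
time: 16.83
tcp_pos: [0.5464, -0.2804, 0.0467]
eef_rot: [-179.2, -1.5, 103.2]
contact_force: [0.4, -0.2, -0.6]
gripper_width: 0.0232
```

```bash
python3 plan.py 545.5 -281 44 103.1 25
```

```text
now [ 546.4 -280.4   46.7] [-179.22   -1.52  103.22] F [ 0.4 -0.2 -0.6] w 23.2 t 16.83 rows 1 turn 0.1 j6 -47.5
[[-0.4, -1.0, 2.7, 0.1]]
```

Emit:
move_arm([
  [0, 0, -10, 0],
  [0, 0, -20, 0],
  [0, 0, -20, 0],
  [0, 0, -20, 0],
  [0, 0, -20, 0],
  [5, 0, -10, 0],
  [12, 0, 0, 0],
  [20, 0, 0, 0],
])

```text
time: 17.5
tcp_pos: [0.5392, -0.2475, 0.1543]
eef_rot: [-179.2, -1.5, 103.0]
contact_force: [0.0, 0.1, -0.6]
gripper_width: 0.0234
```

```bash
python3 plan.py 529.3 40.6 150 86.5 30
```

```text
now [ 539.2 -247.5  154.3] [-179.18   -1.52  103.01] F [ 0.   0.1 -0.6] w 23.4 t 17.5 rows 10 turn 16.5 j6 -44.9
[[28.3, 5.5, 0.4, 1.7], [28.4, 4.7, 0.4, 1.6], [28.6, 3.9, 0.4, 1.7], [28.7, 3.0, 0.4, 1.6], [28.7, 2.2, 0.5, 1.7], [28.8, 1.4, 0.4, 1.6], [28.8, 0.6, 0.5, 1.7], [28.8, -0.3, 0.4, 1.6]]
[[28.8, -1.1, 0.5, 1.7], [28.8, -1.9, 0.4, 1.6]]
```

Emit:
move_arm([
  [28, 5, 0, 1.7],
  [28, 5, 0, 1.7],
  [29, 4, 0, 1.7],
  [29, 3, 0, 1.7],
  [29, 2, 0, 1.7],
  [29, 1, 0, 1.7],
  [29, 1, 0, 1.7],
  [29, 0, 0, 1.7],
])

```text
time: 18.17
tcp_pos: [0.5233, -0.0009, 0.1542]
eef_rot: [-178.3, -1.5, 88.5]
contact_force: [1.1, -0.5, -0.2]
gripper_width: 0.0232
```

```bash
python3 plan.py 529.3 40.6 140 86.5 15
```

```text
now [523.3  -0.9 154.2] [-178.27   -1.53   88.45] F [ 1.1 -0.5 -0.2] w 23.2 t 18.17 rows 3 turn 2.0 j6 -7.6
[[13.9, 1.6, 4.7, 0.7], [13.9, 1.5, 4.8, 0.6], [13.9, 1.3, 4.7, 0.7]]
```

Emit:
move_arm([
  [16, 1, 2, 0.7],
  [10, 1, 4, 0.6],
  [5, 1, 4, 0.4],
  [2, 1, 4, 0.2],
  [0, 0, 3, 0],
  [0, 0, 2, 0],
  [0, 0, 0, 0],
  [0, 0, 0, 0],
])

```text
time: 18.83
tcp_pos: [0.5188, 0.0428, 0.1292]
eef_rot: [-177.5, -1.6, 86.9]
contact_force: [0.4, -0.5, -1.2]
gripper_width: 0.0233
```

```bash
python3 plan.py 529.3 40.6 110 86.5 15; python3 look.py l5; cat >> held.py <<'E'
YEL=(.026,(np.array([.5464,-.2804,.0467]),[-179.22,-1.52,103.22]),(.5455,-.281,13.2))
E
python3 -c "
from held import *
run(*YEL,'h5')"
```

```text
now [518.8  42.8 129.2] [-177.53   -1.63   86.88] F [ 0.4 -0.5 -1.2] w 23.3 t 18.83 rows 2 turn 0.4 j6 -1.6
[[-0.8, 5.3, 9.6, 0.2], [-0.8, 5.3, 9.6, 0.2]]
block in crate mm [-12.5 -80.9  83.1] rpy rel [0.11 1.63 0.41]
foot corners in crate [[-47.4, -94.1, 84.0], [-47.6, -68.1, 84.1], [22.6, -93.6, 82.0], [22.4, -67.6, 82.1]]
```

View pics/h5.png

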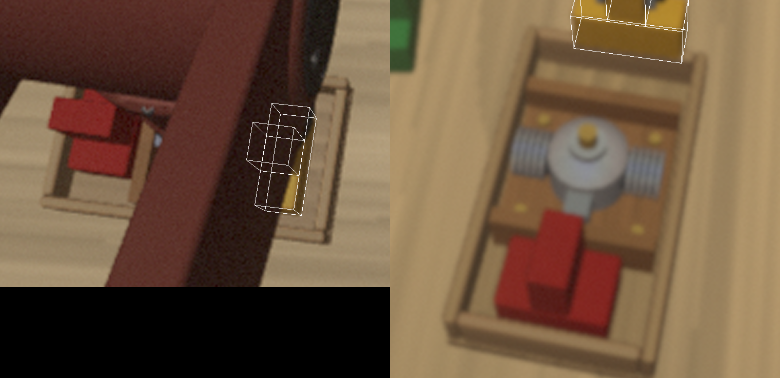

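View pics/l5.png

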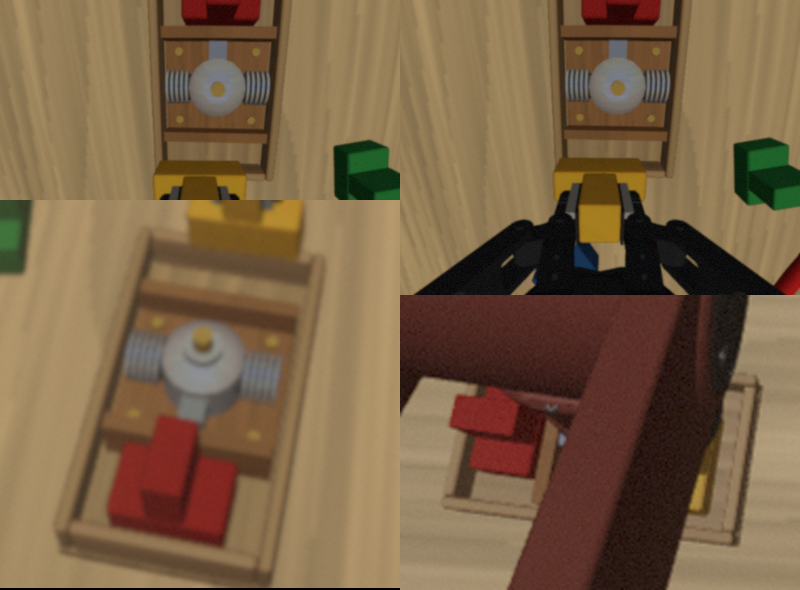

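Emit:
move_arm([
  [0, 3, 5, 0.1],
  [-0.5, 4, 8, 0.1],
  [-0.5, 2, 8, 0.1],
  [0, 0.5, 6, 0],
  [0, 0, 4, 0],
  [0, 0, 1, 0],
  [0, 0, 0, 0],
  [0, 0, 0, 0],
])

```text
time: 19.65
tcp_pos: [0.5288, 0.041, 0.0935]
eef_rot: [-177.6, -1.6, 86.4]
contact_force: [-0.6, -0.9, 0.2]
gripper_width: 0.0235
```

```bash
python3 look.py l6; python3 -c "
from held import *
run(*YEL,'h6')"
```

```text
block in crate mm [ -2.4 -82.2  47.4] rpy rel [ 0.09  1.57 -0.04]
foot corners in crate [[-37.3, -95.1, 48.4], [-37.3, -69.1, 48.4], [32.6, -95.2, 46.4], [32.6, -69.2, 46.5]]
```

View pics/h6.png

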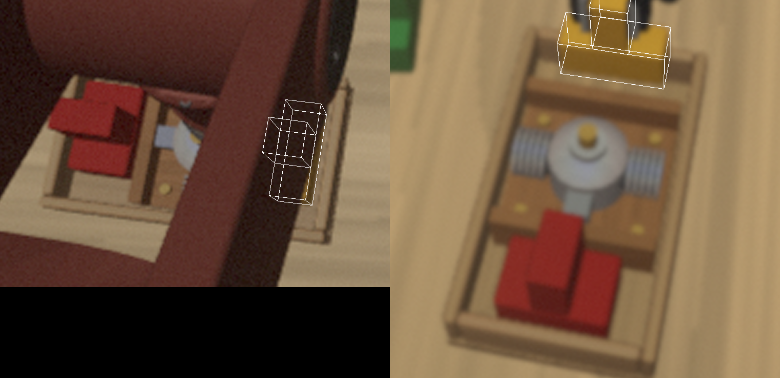

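View pics/l6.png

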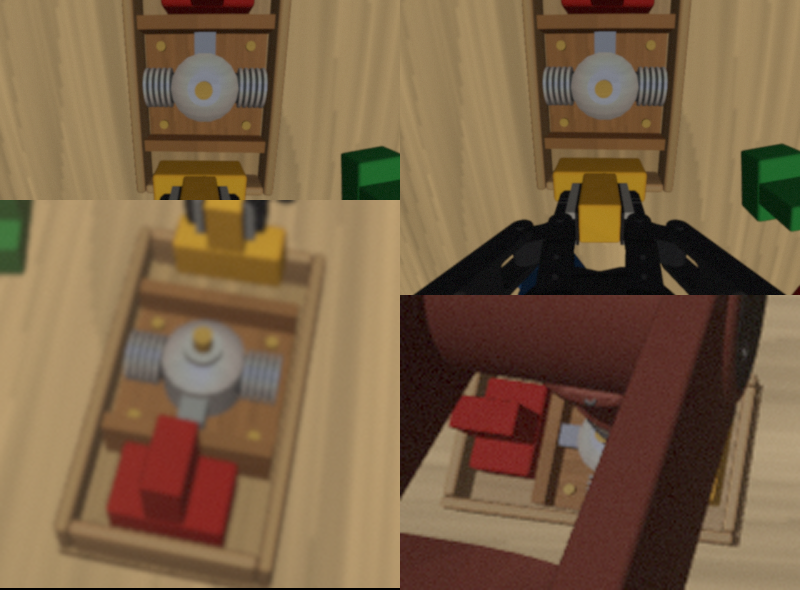

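Emit:
move_arm([
  [0, 0, 3, 0],
  [0, 0, 4, 0],
  [0, 0, 4, 0],
  [0, 0, 3, 0],
  [0, 0, 2, 0],
  [0, 0, 0, 0],
  [0, 0, 0, 0],
  [0, 0, 0, 0],
])

```text
time: 20.47
tcp_pos: [0.5291, 0.0416, 0.0773]
eef_rot: [-177.8, -1.6, 86.5]
contact_force: [-0.3, 0.8, -0.0]
gripper_width: 0.0235
```

```bash
python3 look.py l7; python3 -c "
from held import *
run(*YEL,'h7')"
```

```text
block in crate mm [ -2.1 -81.5  30.9] rpy rel [ 0.09  1.43 -0.03]
foot corners in crate [[-37.1, -94.5, 31.8], [-37.1, -68.5, 31.8], [32.8, -94.5, 30.0], [32.9, -68.5, 30.1]]
```

View pics/h7.png

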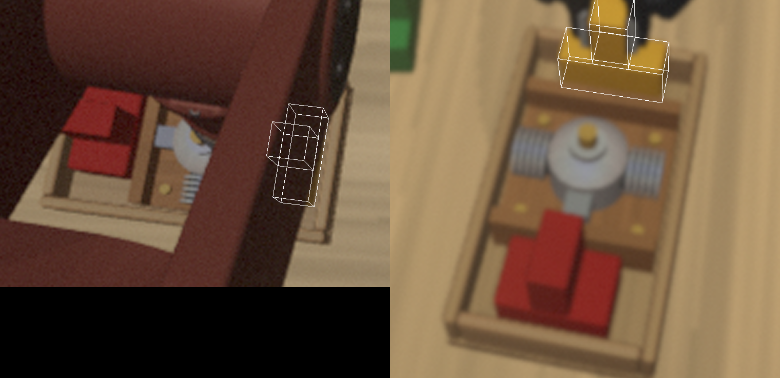

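Emit:
move_arm([
  [-0.3, 0, 3, 0],
  [-0.3, 0, 5, 0],
  [0, 0, 4, 0],
  [0, 0, 3, 0],
  [0, 0, 2, 0],
  [0, 0, 1, 0],
  [0, 0, 0, 0],
  [0, 0, 0, 0],
])

```text
time: 21.28
tcp_pos: [0.5285, 0.0415, 0.0575]
eef_rot: [-177.8, -1.6, 86.4]
contact_force: [0.1, 1.2, -0.5]
gripper_width: 0.0232
```

```bash
python3 look.py l8; python3 -c "
from held import *
run(*YEL,'h8')"
```

```text
block in crate mm [ -2.7 -81.7  11.1] rpy rel [ 0.09  1.41 -0.03]
foot corners in crate [[-37.7, -94.6, 11.9], [-37.7, -68.6, 12.0], [32.2, -94.7, 10.2], [32.3, -68.7, 10.3]]
```

View pics/l8.png

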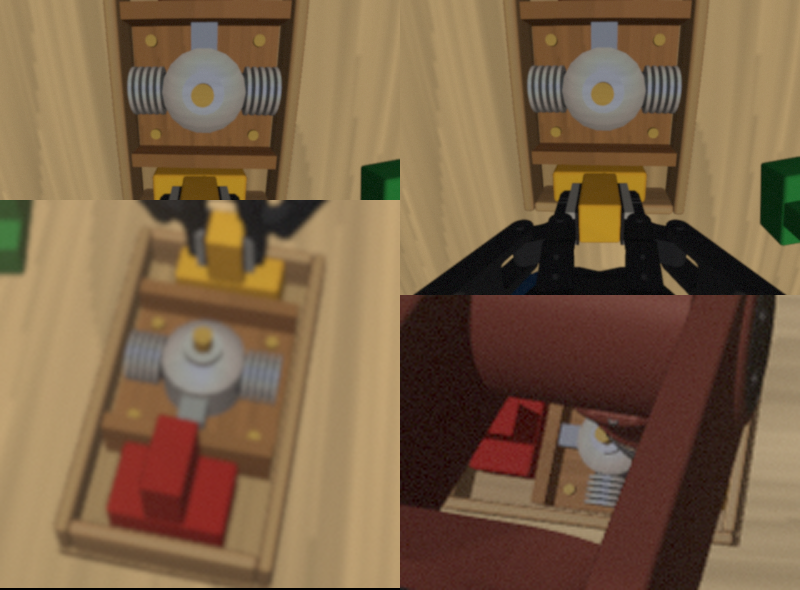

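The yellow block is inside the narrow gap, about 3 mm above the floor and not touching anything.

Emit:
move_arm([
  [0, 0, 1.5, 0],
  [0, 0, 1.5, 0],
  [0, 0, 1, 0],
  [0, 0, 0, 0],
  [0, 0, 0, 0],
  [0, 0, 0, 0],
  [0, 0, 0, 0],
  [0, 0, 0, 0],
])

```text
time: 22.1
tcp_pos: [0.53, 0.0415, 0.0569]
eef_rot: [-177.9, -1.6, 86.5]
contact_force: [0.9, -0.4, -0.8]
gripper_width: 0.023
```

Emit:
move_arm([
  [0, 0, 1.5, 0],
  [0, 0, 1.5, 0],
  [0, 0, 1.5, 0],
  [0, 0, 1, 0],
  [0, 0, 1, 0],
  [0, 0, 0.5, 0],
  [0, 0, 0, 0],
  [0, 0, 0, 0],
])

```text
time: 22.77
tcp_pos: [0.5305, 0.0416, 0.0565]
eef_rot: [-177.7, -1.6, 86.5]
contact_force: [-0.2, -0.1, 0.6]
gripper_width: 0.0232
```

Emit:
move_arm([
  [0, 0, 0, 0],
  [0, 0, 0, 0],
  [0, 0, 0, 0],
  [0, 0, 0, 0],
  [0, 0, 0, 0],
  [0, 0, 0, 0],
  [0, 0, 0, 0],
  [0, 0, 0, 0],
], hand=50)

```text
time: 23.43
tcp_pos: [0.5304, 0.0416, 0.055]
eef_rot: [-177.7, -1.6, 86.5]
contact_force: [-0.1, -1.0, 1.0]
gripper_width: 0.0505
```

Emit:
move_arm([
  [0, 0, -10, 0],
  [0, 0, -18, 0],
  [0, 0, -22, 0],
  [0, 0, -22, 0],
  [0, 0, -22, 0],
  [-5, 0, -20, 0],
  [-20, 0, -15, 0],
  [-30, 0, -10, 0],
])

```text
time: 24.1
tcp_pos: [0.5298, -0.0144, 0.1995]
eef_rot: [-177.4, -1.7, 86.9]
contact_force: [1.3, -1.7, 0.7]
gripper_width: 0.05
```

Emit:
move_arm([
  [-35, 0, 0, 0],
  [-35, 0, 0, 0],
  [-35, 0, 0, 0],
  [-35, 0, 0, 0],
  [-35, 0, 0, 0],
  [-25, 0, 0, 0],
  [-10, 0, 0, 0],
  [0, 0, 0, 0],
])

```text
time: 24.77
tcp_pos: [0.5221, -0.2388, 0.2084]
eef_rot: [-178.6, -1.2, 86.9]
contact_force: [-0.4, 0.1, 0.0]
gripper_width: 0.0498
```

```bash
python3 plan.py 530 -300 200 86; python3 look.py l9
```

```text
now [ 522.1 -238.8  208.4] [-178.55   -1.23   86.86] F [-0.4  0.1  0. ] w 49.8 t 24.77 rows 2 turn 0.9 j6 -28.8
[[-30.3, 5.6, 4.2, 0.4], [-30.3, 5.9, 4.2, 0.5]]
```

View pics/l9.png

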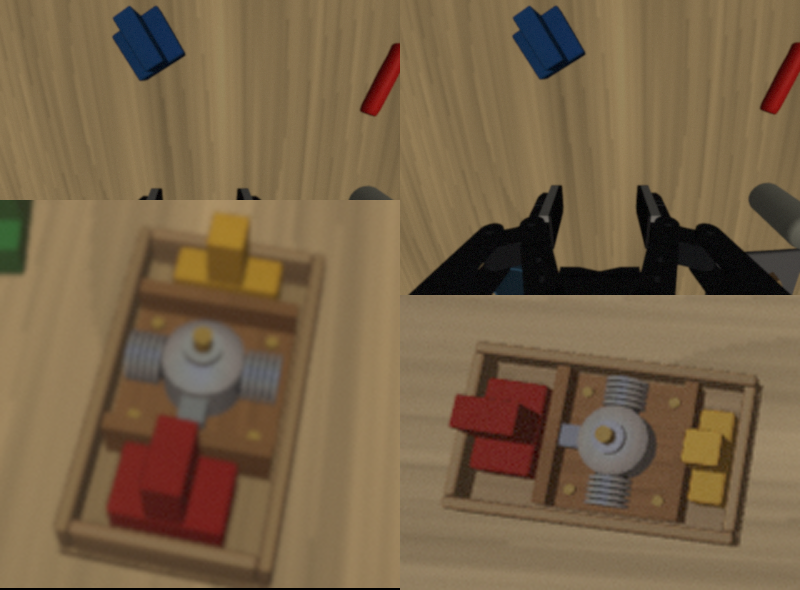

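Both blocks are in their gaps and the arm is clear. I'll check that they stand flat by fitting their silhouettes at floor height.

```bash
sed -n '/^def gm/,/return/p' m.py > gm.py; python3 - <<'E'
from h import *
import pickle
exec(open("gm.py").read())
ps=pickle.load(open("p1.pkl","rb"))
C=np.array([.5343,.1227]); a=np.radians(-3.5); Rm=np.array([[np.cos(a),-np.sin(a)],[np.sin(a),np.cos(a)]])
for nm,w,c in(("red",.046,(0,72)),("yel",.026,(0,-82))):
    P=C+Rm@(np.array(c)/1e3); uv=[tuple(int(v) for v in proj(p,[*P,.05])[0]) for p in ps]
    ms=[gm(p,u,35) for p,u in zip(ps,uv)]; print(nm,uv,[m.sum() for m in ms])
    for z in (.004,.008,.012):
        f=fit(ps,ms,T(w),P,z); print(z,((np.array(f[:2])-C)@Rm*1e3).round(1),"yaw rel",round((f[2]+3.5+90)%180-90,1),"cost",round(f[3],3))
E
```

```text
red [(118, 232), (264, 350)] [np.float64(1637.0), np.float64(2247.0)]
0.004 [ 3.4 72.1] yaw rel -0.4 cost 0.325
0.008 [ 3.1 71.7] yaw rel -0.9 cost 0.286
0.012 [ 2.8 70.2] yaw rel -0.7 cost 0.289
yel [(216, 244), (286, 256)] [np.float64(963.0), np.float64(1347.0)]
0.004 [ -0.4 -82.1] yaw rel 1.8 cost 0.345
0.008 [ -0.8 -81.9] yaw rel 0.5 cost 0.268
0.012 [ -1.3 -82.4] yaw rel 0.5 cost 0.259
```

```bash
python3 -c "
from bench import sign_off; print(sign_off())"
```

```text
the job is handed in; nothing more can be done
None
```

I put the red block in the wider (+y) gap first, then the yellow block in the narrower (−y) gap. I released and backed away from each, and handed the job in at about 25 s of the 56 s allowed. I left the engine and the blue block alone.

**Last checks:**
- **Fit in the gaps:** the final pictures show both blocks upright with their feet inside the gaps, and the engine upright in its place. Silhouette fits put red at y = +72 mm and yellow at y = −82 mm in the crate frame. Both are centred in their gaps and within 1° of square.
- **Forces:** the highest force I read on the wrist at the end of a move was about 2 N.

**Limits of these checks:**
- **Height:** the final fits don't settle this on their own. Colour segmentation inside the crate was imperfect, and red fitted almost equally well at 8 mm and 12 mm (the floor is at 8 mm). Yellow fitted slightly better at 12 mm. I concluded both are flat on the floor from the pictures and from the light contact felt before release.
- **Tilt:** the tool picked up 1–2° of tilt while moving, so I released each block with one edge about 2–3 mm up to settle by itself.

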